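Take a surface-thermometer reading on the water bath's sloping lid

ROBOT

A 7-joint arm with a two-finger parallel gripper is mounted at the origin on the work surface. World frame = base frame: x ahead of the robot, y to its left, z up, the work surface at z = 0. Lengths are in m, angles in rad, forces in N, time in s.
With the tool pointing down it reaches from about 0.4 to 0.85 m from the base axis. Payload 10.4 kg.
Tool frame: the origin (TCP) lies midway between the tips of the shut fingers; the grasp point (between the pads) lies 19 mm behind it; z points along the fingers, y is the line along which they close (so a half turn about z gives the same grasp; the last joint's range is limited). The gripper opens to 85 mm and grips with 20 to 120 N. Pads are 22 mm wide; open, the fingers measure 114 mm over their backs; the gripper's body (76 mm by 85 mm) begins 54 mm behind the grasp point. The pads swing forward as they close: fully open they stand 13 mm farther back than shut.
Start: joints at [-1.367, 0.332, -0.065, 1.46, 0.022, 1.35, -0.088], TCP at [0.141, 0.609, 0.231] pointing down, gripper open.
Joint ranges: [-2.6, 2.6], [-0.5, 2.12], [-1.47, 1.34], [0.16, 2.42], [-1.27, 4.41], [0.06, 2.06], [-2.6, 2.6]. Speed limits (rad/s): [2.22, 2.22, 2.79, 2.79, 3.14, 3.14, 3.14].

INTERFACE

Orientations are given as a unit quaternion [x, y, z, w].
In Python, from workcell import get_obs, camera, camera_params, hand_in gives the robot as it stands.
- The arm moves only by the tool carry_out, never from a script. Its argument "commands" is a list that holds one entry, the list of rows, each a list of 6 numbers: the shift along the tool's x, y, z in units of 40 mm (1.0 is 40 mm), then the turn, a rotation vector about the tool's x, y, z in units of 6 degrees (1.0 is 6 degrees). In form: [[[x, y, z, ax, ay, az], ...]]. A call has 1 to 20 rows; each row shifts and turns the commanded pose from where the row before left it, along the tool's axes as they then stand; what a row does not reach is not made up. A row lasts 1/12 s, in which the tool goes at most 41.7 mm and 7.16 degrees, less where a joint would pass 70% of its speed; a pose out of reach is approached as far as the arm can. A call is refused whole if a number of a shift passes 1 or a number of a turn 1, either way. A call with a gripper value outside its range is refused whole. "hand" is the closure, from -1 (fully open) to 1 (shut), set as the call begins (left out, the last holds). The fingers move at their own pace and stop on an object; "force" is the grip in N (left out, the last holds). Time passes only in rows, so rows that do not move let the fingers close. It gives the time, the measured TCP pose, the force, the opening and the grip force at its end, in the units of the state.
- get_obs(): the state, without advancing time (a new reading comes with each control period).
- camera(name): name is "scene" or "top" or "wrist"; returns the picture (420x560x3 uint8, red, green, blue); there is no depth.
- camera_params(name): a dict with "mtx" (3x3 intrinsics, pixels), "k1" (the pictures are not rectified: a ray, as slopes to the right and down, at radius r is drawn at 1 + k1 r^2 times it, then the intrinsics apply), "R" (3x3) and "t" (3): a world point X has camera coordinates R X + t. Camera axes: x right, y down, z forward; pixel columns grow to the right and rows downward; lengths in m; the calibration is good to about 2 mm. A picture is of the moment at which its call begins: read the wrist's pose just before it. camera_params takes no time and is no camera call; for the wrist camera it gives the pose at the moment of the call.
- hand_in(): hands the job in; it is judged then, once.
The state is a dict: "clock": time; "joint_pos": joint angles; "joint_velocities": joint speeds; "tau": joint torques, N m; "position": TCP position; "ee_rot": TCP orientation; "ft_force": force on the tool from outside, world axes, zero at the start; "torque": the same for the moment, N m; "grip_width": opening from 0.0 (shut) to 1.0 (fully open); "grasp_force": force on a finger pad.
Only numpy, scipy, OpenCV 4.12 (cv2) and the standard library are available. Lean on these libraries where they do the work, as an engineer would, in place of code of your own. Each camera call takes 0.05 s, during which the arm holds its last target. There are 200 camera calls.

TASK

Pull the surface thermometer straight up out of the spring clip of its holster, and set its sprung tip down gently inside the printed ring on the sloping steel lid of the water bath, with the thermometer square to the slope of the lid (not plumb) and pressed lightly, so that the sprung tip is pushed about half way in. Finish while still holding it there, steady and in the gripper, as for taking a reading. Leave the glassware on the bench where it stands.

Things in the scene. Friction and masses are not known exactly. Their poses are not given: they have to be found in the camera images.
- probe: surface thermometer, 168 mm long, 0.15 kg, upright in the holster at the start. Origin: centre of the tip's end face with the tip fully out; z runs from tip to handle. Along z (mm): 0-17 sprung copper tip, 10 diameter; to 62 steel stem, 10 diameter; 62-71 bead, 21 diameter, tapering above to the 15 neck; 84-168 white handle, 30 (x) by 22 (y), dark window on both broad sides
- probe_handle (a point): centre of the thermometer's handle, on its axis, 126 mm from the end face of the tip; a good place to grip, across the 22 mm (y) or the 30 mm (x)
- probe_tip (a point): centre of the end face of the sprung tip (moves with the tip)
- plunger (a joint): how far the sprung tip is pushed in: 0 fully out to 0.012 m fully in. Spring: about 1 N to start moving, 3.7 N at 6 mm, 6.4 N at 12 mm, then it is solid
- holster: fixed: steel foot 120 x 100 x 8 mm and grey block 50 x 60 mm, 80 high, with a 16 mm hole for the stem. The bead sits on the block's top; two sprung jaws (92 high, in plates 98 high) close over it: about 10 N straight up frees it within 15 mm, and the tip is out of the hole after 62 mm. Origin: centre of the underside, z up, y the jaws' line; parked thermometer has the same x, y axes
- bath: fixed water bath, white housing 240 (x) by 180 (y) mm, 113 high, with a gabled steel lid: ridge along x, 155 high, two faces sloping 22 degrees down to +y and -y. A black knob, 28 mm diameter, stands on the ridge at x = +50 mm, up to 181 high. Origin: centre of the underside, z up
- spot: printed black ring, inner diameter 28 mm, outer 36 mm, with a small centre dot, on the lid's +y face, at (-60, 45, 136) mm in the bath's frame. Its origin is the ring's centre on the lid's surface, its z axis is the outward normal of the sloping lid there
- beaker: loose glass beaker, 60 mm diameter, 80 mm high, origin at its underside's centre; leave alone
- flask: loose amber conical flask, 60 mm diameter, 103 mm high, origin at its underside's centre; leave alone
- jar: loose small glass jar with a black cap, 38 mm diameter, 45 mm high, origin at its underside's centre; leave alone
Not all that is in view belongs to the job. Of the things like the probe, leave any that is blue, pink or turquoise; of the rest the larger one is meant.

How it is judged:
On the way:
1. the thermometer is pulled clear out of the holster (z of probe in the frame of holster above 0.085 m and contact force between the fingers and probe above 1 N), for 0.1 s.
At the end, for the whole second after the job is handed in: Held in the gripper, still; tip centre within 10 mm of the ring's centre; axis within 0.17 rad (10 degrees) of the lid's normal there; tip pushed in 2.5 to 9.5 mm, lid force 1.2 to 8 N; beaker, flask and jar within 30 mm of their starts (distance between probe_tip and spot below 0.01 m and angle between the z axis of probe and the z axis of spot, either way round below 0.17 rad and z of probe in the frame of spot below 0.005 m and z of probe_handle in the frame of spot above 0.09 m and value of joint plunger between 0.0025 and 0.0095 m and contact force between probe and bath between 1.2 and 8 N and contact force between the fingers and probe above 2 N and linear speed of probe below 0.02 m/s and distance of each of beaker, flask, jar from where it was at the start of the episode below 0.03 m); the arm keeps its last pose, push and grip.
It fails at once if the thermometer is rammed or dropped onto the water bath (over 20 N) (contact force between probe and bath above 20 N).
It fails at once if the glassware is knocked away (distance of any of beaker, flask, jar from where it was at the start of the episode above 0.03 m).
It also fails if it takes over 48 s, if anything falls off the work surface, if the arm or the gripper's body presses on something with over 40 N, if the wrist force passes 120 N, or if a joint passes its speed limit or range.

## Working session

There is one attempt and no reset: what is moved stays moved. The work goes in short steps, Python scripts to look and compute and a tool call to move; the robot and the scene stay as the last step left them, time stands still between calls to the robot, and variables do not carry over. Pictures are saved under pics/ and viewed, at most 10 in all, crops included, and the job is handed in when it is done.

Besides the shell and the picture viewer there is one more tool, called by a JSON object that holds its "api" and its "payload", one argument or row to a line. carry_out: Moves the arm, as the interface text tells. Its arguments: {"type":"object","properties":{"commands":{"type":"array"},"hand":{"type":"number"},"force":{"type":"number"}},"required":["commands"]}

```bash
mkdir -p pics; ls
cat > h.py <<'E'
import numpy as np, cv2
from workcell import get_obs, camera, camera_params, hand_in
from scipy.spatial.transform import Rotation as Ro
def snap(n,f):
    p=camera_params(n); im=camera(n); cv2.imwrite(f'pics/{f}.png',im[:,:,::-1]); np.save(f'pics/{f}.npy',np.array([p],dtype=object),allow_pickle=True); return im,p
def load(f): return np.load(f'pics/{f}.npy',allow_pickle=True)[0]
def ray(p,uv):
    d=np.array([[p['k1'],0,0,0]],float)
    q=cv2.undistortPoints(np.array([[uv]],float),np.array(p['mtx']),d)[0,0]
    R=np.array(p['R']);t=np.array(p['t'])
    v=R.T@np.array([q[0],q[1],1]); return -R.T@t, v/np.linalg.norm(v)
def onz(p,uv,z):
    o,v=ray(p,uv); return o+v*(z-o[2])/v[2]
def tri(obs):
    A=np.zeros((3,3));b=np.zeros(3)
    for p,uv in obs:
        o,v=ray(p,uv);M=np.eye(3)-np.outer(v,v);A+=M;b+=M@o
    return np.linalg.solve(A,b)
def proj(p,X):
    R=np.array(p['R']);t=np.array(p['t']);r=cv2.Rodrigues(R)[0]
    return cv2.projectPoints(np.array([X],float),r,t,np.array(p['mtx']),np.array([[p['k1'],0,0,0]],float))[0].reshape(-1,2)
E
python3 - <<'E'
from h import *
a,_=snap('scene','s0');b,_=snap('top','t0')
cv2.imwrite('pics/st.png',np.vstack([a,b])[:,:,::-1][:, :]) 
print(get_obs())
E
```

```text
pics
{'clock': 0.1, 'joint_pos': array([-1.36658424,  0.33281147, -0.06469829,  1.46084146,  0.0215842 ,
        1.34991523, -0.08852512]), 'joint_velocities': array([ 0.00032207, -0.00034584, -0.00095428, -0.00189548, -0.00015337,
       -0.00056761,  0.00010981]), 'tau': array([ 2.06525161e-03, -6.26744843e+01,  4.96877579e-02, -3.92426598e+01,
        1.63784868e-02,  7.05462618e-03,  1.16215875e-05]), 'position': array([0.14046886, 0.60866648, 0.23060132]), 'ee_rot': array([ 1.13168717e-01,  9.93575579e-01, -6.38394006e-04, -5.10007286e-05]), 'ft_force': array([1.21899877, 0.01225703, 0.05208594]), 'torque': array([-0.03839506, -0.06354853,  0.0264249 ]), 'grasp_force': 0.0, 'grip_width': 0.9959309073336813}
```

View pics/s0.png

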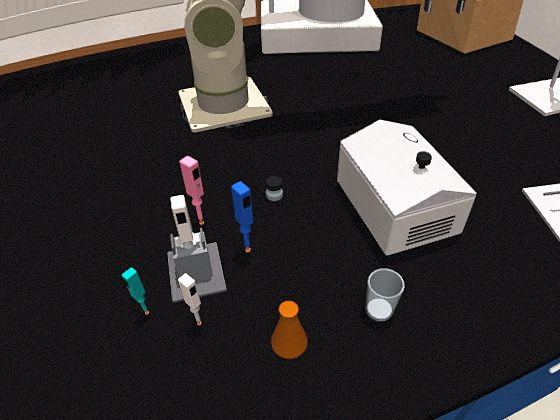

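View pics/t0.png

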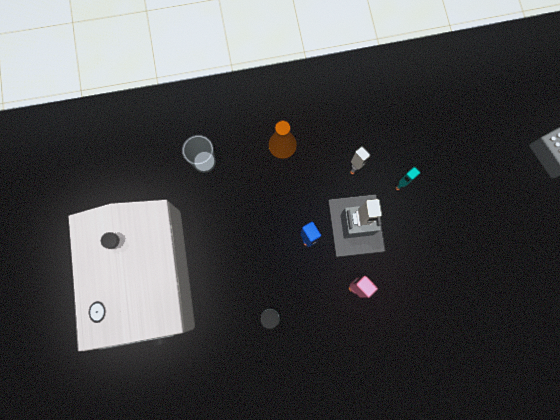

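Candidates (scene px): pink (190,165), blue (242,190), turquoise (130,275), small white (188,285) standing free, and white in the holster (180,205). I choose the white one in the holster, since it is the larger of the two whites. I'll check it in a close crop.

Run:
```python
import cv2,numpy as np
s=cv2.imread('pics/s0.png');t=cv2.imread('pics/t0.png')
a=cv2.resize(s[180:305,155:235],(384,600),interpolation=cv2.INTER_CUBIC) # x4.8
b=cv2.resize(t[185:265,320:400],(400,400),interpolation=cv2.INTER_CUBIC) #x5
c=cv2.resize(t[292:332,77:157],(400,200),interpolation=cv2.INTER_CUBIC) #x5
cv2.imwrite('pics/c1.png',np.hstack([a,np.vstack([b,c])]))
```

```text
(no output)
```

View pics/c1.png

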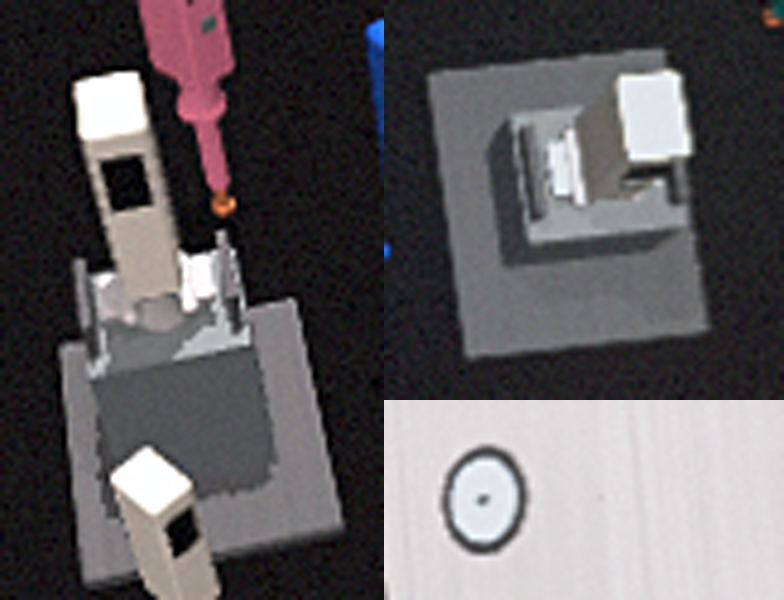

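The crop shows the white probe in the grey holster, with its handle top at about top px (374,208) and scene px (177.5,202). The printed ring's dot is at top px (96.8,311.6).

Run:
```python
from h import *
s=load('s0');t=load('t0')
np.set_printoptions(precision=4,suppress=True)
print('handle top tri',tri([(t,(374,208)),(s,(177.5,201.9))]), 'top@.186',onz(t,(374,208),.186),'scene',onz(s,(177.5,201.9),.186))
f=lambda x,y:(320+(x-384)/5,185+y/5)
C=[onz(t,f(*c),.008) for c in [(430,72),(665,50),(708,328),(467,357)]]
print('foot',np.mean(C,0)); 
for i in range(4): d=C[(i+1)%4]-C[i];print(np.linalg.norm(d),np.degrees(np.arctan2(d[1],d[0])))
sp=onz(t,(96.8,311.6),.136);print('spot',sp,onz(s,(410.5,137),.136),tri([(t,(96.8,311.6)),(s,(410.5,137))]))
kn=onz(t,(110,240),.179);print('knob',kn,onz(s,(424,156),.179))
d=kn-sp; yaw=np.arctan2(d[1],d[0])-np.arctan2(-45,110);print(np.linalg.norm(d[:2]),np.degrees(yaw))
# left edge
for a,b,z in [((70,215),(78,350),.113),((167,200),(182,333),.113)]:
  q=onz(t,a,z)-onz(t,b,z);print(np.linalg.norm(q),np.degrees(np.arctan2(q[1],q[0])))
for n,uv,z in [('flask',(283,150),0),('beaker',(204,163),0),('jar',(270,319),.045),('smallwhite',(362,153),.12),('blue',(311,231),.15),('pink',(367,288),.15),('teal',(413,173),.1)]: print(n,onz(t,uv,z))
o=get_obs();print(Ro.from_quat(o['ee_rot']).as_matrix())
```

```text
handle top tri [ 0.5822 -0.1985  0.1825] top@.186 [ 0.5814 -0.1991  0.186 ] scene [ 0.5867 -0.197   0.186 ]
foot [ 0.5815 -0.2     0.008 ]
0.09820767168996204 -95.411014348352
0.11626993531146716 175.2242348686299
0.09848599286101534 86.07085750076224
0.1188142859748901 -4.907706041374198
spot [0.5039 0.2897 0.136 ] [0.5045 0.2926 0.136 ] [0.5045 0.2911 0.136 ]
knob [0.6123 0.2397 0.179 ] [0.6155 0.2434 0.179 ]
0.11930744769090297 -2.5193841576132074
0.23668074789460555 -1.9539980833939095
0.23821124648790834 -1.6117867598912945
flask [ 0.7711 -0.0827  0.    ]
beaker [0.7743 0.0882 0.    ]
jar [0.4324 0.008  0.045 ]
smallwhite [ 0.6976 -0.2174  0.12  ]
blue [ 0.568 -0.092  0.15 ]
pink [ 0.4556 -0.1648  0.15  ]
teal [ 0.6467 -0.3075  0.1   ]
[[-0.9744  0.2249 -0.0002]
 [ 0.2249  0.9744 -0.0013]
 [-0.     -0.0013 -1.    ]]
```

{"api": "carry_out", "payload": {
  "commands": [
    [[-0.8,-0.58,-0.08,0,0,0],[-0.8,-0.58,-0.08,0,0,0],[-0.8,-0.58,-0.08,0,0,0],[-0.8,-0.58,-0.08,0,0,0],[-0.8,-0.58,-0.08,0,0,0],[-0.8,-0.58,-0.08,0,0,0],[-0.8,-0.58,-0.08,0,0,0],[-0.8,-0.58,-0.08,0,0,0],[-0.8,-0.58,-0.08,0,0,0],[-0.8,-0.58,-0.08,0,0,0],[-0.8,-0.58,-0.08,0,0,0],[-0.8,-0.58,-0.08,0,0,0],[0,0,0,0,0,-0.67],[0,0,0,0,0,-0.67],[0,0,0,0,0,0]]
  ],
  "hand": -1
}}

```text
clock: 1.35
position: [0.4523, 0.2507, 0.2694]
ee_rot: [0.042, 0.999, -0.0, -0.0]
ft_force: [-0.7, -0.3, 0.3]
grip_width: 1.001
grasp_force: 0.0
```

```bash
cat >> h.py <<'E'
def to(P,Q=None,o=None):
    "delta to world TCP P (and matrix Q) in tool units"
    o=o or get_obs(); R=Ro.from_quat(o['ee_rot'])
    print('clk',o['clock'],'pos',np.round(o['position'],4),'F',np.round(o['ft_force'],2),'w',round(o['grip_width'],3),'g',round(o['grasp_force'],1))
    print(' shift',np.round(R.inv().apply(np.array(P)-o['position'])/.04,3),end=' ')
    if Q is not None: print('turn',np.round((R.inv()*Ro.from_matrix(Q)).as_rotvec(degrees=True)/6,3),end='')
    print()
def down(yaw):
    c,s=np.cos(np.radians(yaw)),np.sin(np.radians(yaw)); return np.array([[-c,-s,0],[-s,c,0],[0,0,-1.]])
E
python3 -c "
from h import *
to([.5815,-.1995,.27],down(-5));print(get_obs()['joint_pos'])"
```

```text
clk 1.35 pos [0.4523 0.2507 0.2694] F [-0.75 -0.33  0.28] w 1.001 g 0.0
 shift [ -4.169 -10.943  -0.014] turn [-0.002 -0.005  0.026]
[-0.85194029  0.06731063  0.2719658   1.69830691 -0.01852704  1.37901288
  0.9092359 ]
```

{"api": "carry_out", "payload": {
  "commands": [
    [[-0.35,-0.91,0,0,0,0],[-0.35,-0.91,0,0,0,0],[-0.35,-0.91,0,0,0,0],[-0.35,-0.91,0,0,0,0],[-0.35,-0.91,0,0,0,0],[-0.35,-0.91,0,0,0,0],[-0.35,-0.91,0,0,0,0],[-0.35,-0.91,0,0,0,0],[-0.35,-0.91,0,0,0,0],[-0.35,-0.91,0,0,0,0],[-0.35,-0.91,0,0,0,0],[-0.35,-0.91,0,0,0,0],[0,0,0,0,0,0],[0,0,0,0,0,0]]
  ]
}}

```text
clock: 2.52
position: [0.5813, -0.2005, 0.2688]
ee_rot: [0.046, 0.999, -0.001, -0.001]
ft_force: [-0.1, 1.1, 0.3]
grip_width: 1.001
grasp_force: 0.0
```

```bash
python3 -c "
from h import *
to([.5815,-.1995,.27],down(-5));print(get_obs()['joint_pos'])
snap('wrist','w1')"
```

```text
clk 2.5167 pos [ 0.5813 -0.2005  0.2688] F [-0.15  1.14  0.26] w 1.001 g 0.0
 shift [-0.003  0.026 -0.03 ] turn [-0.013 -0.015 -0.049]
[-0.25696238  0.33256947  0.66577268  1.46251565 -0.20370738  1.41820615
  1.89167332]
```

View pics/w1.png

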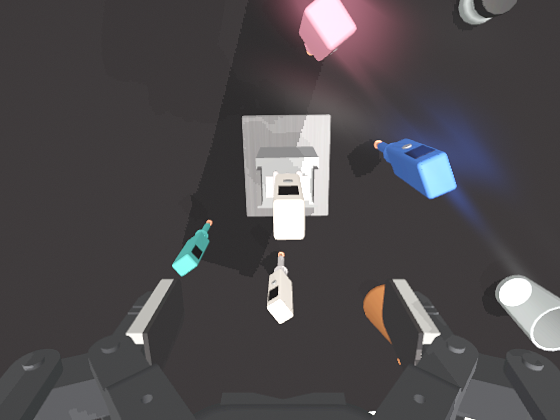

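The wrist view shows the holstered probe's handle top, centre about (289.5,219.5), midway between the fingers. Its narrow side lies along the closing line, as wanted.

```bash
python3 -c "
from h import *
p=load('w1');im=cv2.imread('pics/w1.png')
print(onz(p,(289.5,219.5),.186)); 
g=(im.min(2)>215).astype(np.uint8);n,l,s,c=cv2.connectedComponentsWithStats(g[190:245,265:315]);print(s,c+[265,190])
print(onz(p,(289.5,219.5),.186), onz(p,(275.5,237),.186),onz(p,(304,237),.186),onz(p,(275,204),.186))
print([onz(p,u,.008)[:2] for u in [(243,115),(330,115),(329,215),(246,216)]])
to([.5815,-.1995,.125],down(-5))"
```

```text
[ 0.58162029 -0.19624105  0.186     ]
[[   0    0   50   55 1181]
 [   0    0    9   18  139]
 [  12    0    1    3    3]
 [   8    0   42   49 1405]
 [  13    5   22    2   22]] [[290.27434378 221.12447079]
 [268.64748201 197.8057554 ]
 [277.         191.        ]
 [290.9544484  215.81708185]
 [288.5        195.95454545]]
[ 0.58162029 -0.19624105  0.186     ] [ 0.593621   -0.20706489  0.186     ] [ 0.59545687 -0.18732724  0.186     ] [ 0.56964529 -0.20500047  0.186     ]
[array([ 0.51856537, -0.2395815 ]), array([ 0.52757996, -0.14327749]), array([ 0.64519621, -0.15037315]), array([ 0.63708978, -0.25135921])]
clk 2.5667 pos [ 0.5816 -0.1984  0.269 ] F [0.03 0.6  0.21] w 1.005 g 0.0
 shift [-0.004 -0.029  3.6  ] turn [ 0.    -0.012 -0.018]
```

{"api": "carry_out", "payload": {
  "commands": [
    [[0,0.02,0.5,0,0,0],[0,0,0.5,0,0,0],[0,0,0.5,0,0,0],[0,0,0.5,0,0,0],[0,0,0.5,0,0,0],[0,0,0.5,0,0,0],[0,0,0.4,0,0,0],[0,0,0.15,0,0,0],[0,0,0,0,0,0]]
  ],
  "hand": -1
}}

```text
clock: 3.32
position: [0.5813, -0.1953, 0.1264]
ee_rot: [0.042, 0.999, 0.001, -0.001]
ft_force: [0.1, 0.8, -0.4]
grip_width: 1.006
grasp_force: 0.0
```

{"api": "carry_out", "payload": {
  "commands": [
    [[0,0,0,0,0,0],[0,0,0,0,0,0],[0,0,0,0,0,0],[0,0,0,0,0,0],[0,0,0,0,0,0],[0,0,0,0,0,0],[0,0,0,0,0,0],[0,0,0,0,0,0],[0,0,0,0,0,0],[0,0,0,0,0,0],[0,0,0,0,0,0],[0,0,0,0,0,0]]
  ],
  "hand": 1,
  "force": 60
}}

```text
clock: 4.32
position: [0.5821, -0.1975, 0.1282]
ee_rot: [0.043, 0.999, 0.0, 0.0]
ft_force: [-0.5, 0.1, 5.7]
grip_width: 0.251
grasp_force: 58.7
```

{"api": "carry_out", "payload": {
  "commands": [
    [[0,0,-0.1,0,0,0],[0,0,-0.1,0,0,0],[0,0,-0.1,0,0,0],[0,0,-0.1,0,0,0],[0,0,-0.15,0,0,0],[0,0,-0.25,0,0,0],[0,0,-0.3,0,0,0],[0,0,-0.4,0,0,0],[0,0,-0.4,0,0,0],[0,0,-0.4,0,0,0],[0,0,-0.4,0,0,0],[0,0,-0.4,0,0,0],[0,0,-0.4,0,0,0],[0,0,-0.4,0,0,0],[0,0,-0.4,0,0,0],[0,0,-0.3,0,0,0],[0,0,-0.1,0,0,0],[0,0,0,0,0,0],[0,0,0,0,0,0],[0,0,0,0,0,0]]
  ]
}}

```text
clock: 5.98
position: [0.5815, -0.1973, 0.3147]
ee_rot: [0.043, 0.999, 0.0, -0.001]
ft_force: [-0.4, 0.0, -1.5]
grip_width: 0.251
grasp_force: 60.2
```

```bash
cat >> h.py <<'E'
a=np.radians(22); Bz=Ro.from_euler('z',-2,degrees=True).as_matrix(); N=Bz@[0,np.sin(a),np.cos(a)]; BX=Bz@[1,0,0.]
Qf=np.stack([-BX,np.cross(-N,-BX),-N],1)   # tool x=-BX, z=-N
SPOT=np.array([.5043,.2905,.136])
E
python3 -c "
from h import *
np.set_printoptions(precision=4,suppress=True)
print(Qf,N)
im,p=snap('scene','s1'); snap('wrist','w2')
g=im[60:300,120:300];cv2.imwrite('pics/c2.png',cv2.resize(np.hstack([g]),None,fx=3,fy=2.5)[:,:,::-1])
to(SPOT+N*.167,Qf);print(get_obs()['joint_pos'])"
```

```text
[[-0.9994  0.0324 -0.0131]
 [ 0.0349  0.9266 -0.3744]
 [-0.     -0.3746 -0.9272]] [0.0131 0.3744 0.9272]
clk 6.0833 pos [ 0.5815 -0.1973  0.3147] F [ 0.14 -0.57 -0.65] w 0.246 g 60.2
 shift [ 3.056 13.545  0.605] turn [ 3.668 -0.109 -0.484]
[-0.2604  0.3165  0.673   1.385  -0.1954  1.5086  1.8848]
```

View pics/s1.png

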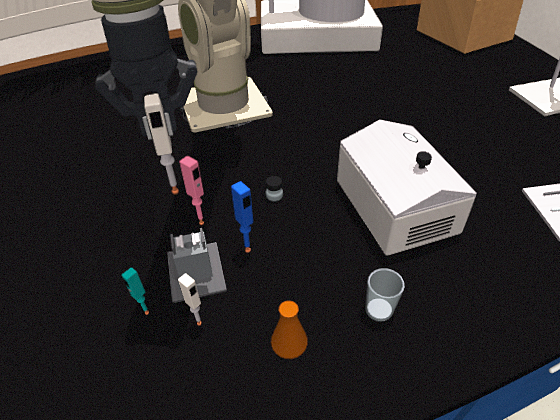

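The scene view shows the probe hanging from the gripper, with its copper tip at about (175,190) and the holster empty. I'll check the tip against its predicted position.

```bash
python3 -c "
from h import *
s=load('s1');im=cv2.imread('pics/s1.png');w=cv2.imread('pics/w2.png');o=get_obs();R=Ro.from_quat(o['ee_rot']).as_matrix();z=R[:,2]
for d in (.110,.101,.093): print(d,proj(s,[o['position']+z*d]))
c=cv2.resize(im[150:200,145:205],(480,400),interpolation=cv2.INTER_CUBIC)
wp=load('w2');
for d in (.110,.093): print(d,proj(wp,[o['position']+z*d]))
c2=cv2.resize(w[120:320,200:360],(320,400))
cv2.imwrite('pics/c3.png',np.hstack([c,c2]))
"
```

```text
0.11 [[174.6222084  191.12286864]]
0.101 [[173.54603388 186.85381704]]
0.093 [[172.57599483 182.99510745]]
0.11 [[282.99768929 207.12233444]]
0.093 [[283.01750209 214.54629495]]
```

View pics/c3.png

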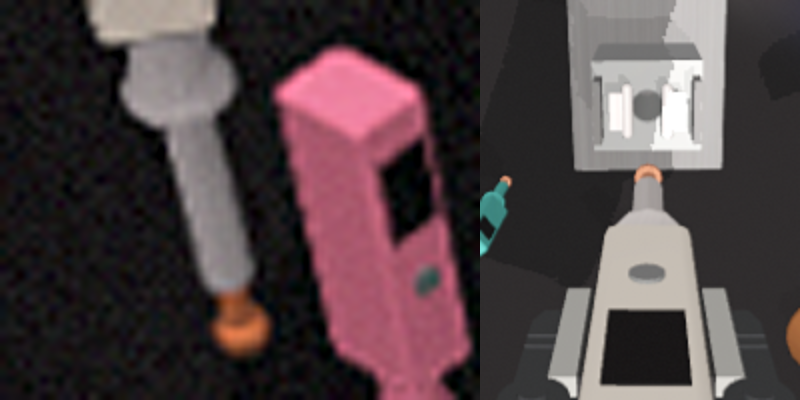

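{"api": "carry_out", "payload": {
  "commands": [
    [[0.1,0.45,0,0,0,0],[0.2,0.9,0,0,0,0],[0.2,0.9,0,0,0,0],[0.2,0.9,0,0,0,0],[0.2,0.9,0,0,0,0],[0.2,0.9,0,0,0,0],[0.2,0.9,0,0,0,0],[0.2,0.9,0,0,0,0],[0.2,0.9,0,0,0,0],[0.2,0.9,0,0,0,0],[0.2,0.9,0,0,0,0],[0.2,0.9,0,0,0,0],[0.2,0.9,0,0,0,0],[0.2,0.9,0,0,0,0],[0.2,0.9,0,0,0,0],[0.1,0.45,0,0,0,0],[0,0,0,0,0,0]]
  ]
}}

```text
clock: 7.5
position: [0.5062, 0.3564, 0.3139]
ee_rot: [0.04, 0.999, -0.0, -0.001]
ft_force: [0.5, 0.0, -2.2]
grip_width: 0.247
grasp_force: 60.1
```

{"api": "carry_out", "payload": {
  "commands": [
    [[0,0,0,0.6,0,-0.1],[0,0,0,0.6,-0.02,-0.1],[0,0,0,0.6,-0.02,-0.1],[0,0,0,0.6,-0.02,-0.1],[0,0,0,0.6,-0.02,-0.1],[0,0,0,0.6,0,0],[0,0,0,0,0,0],[0,0,0,0,0,0],[0,0,0,0,0,0]]
  ]
}}

```text
clock: 8.25
position: [0.5094, 0.3501, 0.3158]
ee_rot: [0.017, 0.982, -0.187, -0.003]
ft_force: [-0.7, -0.0, -1.6]
grip_width: 0.249
grasp_force: 60.0
```

```bash
python3 -c "
from h import *
to(SPOT+N*.15,Qf);print(get_obs()['joint_pos'])"
```

```text
clk 8.25 pos [0.5094 0.3501 0.3158] F [-0.72 -0.04 -1.59] w 0.249 g 60.0
 shift [0.076 0.292 0.98 ] turn [ 0.081  0.005 -0.001]
[-1.03323788  0.49723978  0.35101517  1.14371638  0.11350984  1.78091192
  0.84479559]
```

{"api": "carry_out", "payload": {
  "commands": [
    [[0.02,0.08,0.3,0.08,0,0],[0.02,0.07,0.35,0,0,0],[0.02,0.07,0.35,0,0,0],[0.02,0.07,0.25,0,0,0],[0,0,0.1,0,0,0],[0,0,0,0,0,0],[0,0,0,0,0,0],[0,0,0,0,0,0],[0,0,0,0,0,0]]
  ]
}}

```text
clock: 9.0
position: [0.5056, 0.3418, 0.2621]
ee_rot: [0.016, 0.981, -0.191, -0.003]
ft_force: [0.2, 0.0, -1.6]
grip_width: 0.254
grasp_force: 60.0
```

```bash
python3 -c "
from h import *
to(SPOT+N*.135,Qf)
w,p=snap('wrist','w3');s,q=snap('scene','s3');t,r=snap('top','t3')
o=get_obs();R=Ro.from_quat(o['ee_rot']).as_matrix();z=R[:,2]
T=o['position']+z*.110
for n,c in (('w',p),('s',q),('t',r)): print(n,'tip',proj(c,[T]),'spot',proj(c,[SPOT]))
print('tilt err deg',np.degrees(np.arccos(-z@N)))
a=cv2.resize(w[110:260,200:350],(450,450));b=cv2.resize(s[95:170,380:440],(360,450),interpolation=cv2.INTER_CUBIC)
cv2.imwrite('pics/c4.png',np.hstack([a,b])[:,:,::-1][:, :800])"
```

```text
clk 9.0 pos [0.5056 0.3418 0.2621] F [ 0.18  0.02 -1.61] w 0.254 g 60.0
 shift [-0.011 -0.009  0.028] turn [-0.002  0.014  0.01 ]
w tip [[282.59738112 206.78385342]] spot [[282.22083951 197.66913112]]
s tip [[415.60514141 126.71471813]] spot [[409.59177624 137.15693707]]
t tip [[ 84.2914958  313.21531018]] spot [[ 96.31527661 311.47595008]]
tilt err deg 0.07883732122566765
```

View pics/c4.png

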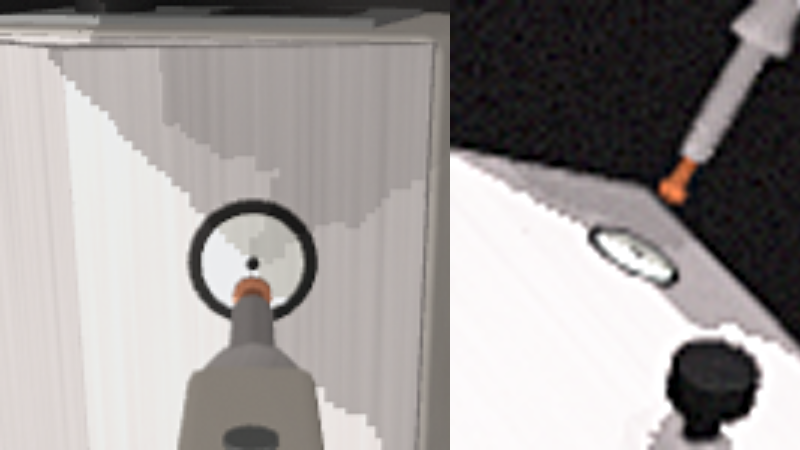

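The crops show the tip hovering over the ring, with the dot at wrist px (284,198). The tip and dot offsets agree with prediction to about 1 mm, and the tilt matches, so I'll go down gently.

{"api": "carry_out", "payload": {
  "commands": [
    [[0,0,0.1,0,0,0],[0,0,0.12,0,0,0],[0,0,0.12,0,0,0],[0,0,0.1,0,0,0],[0,0,0.05,0,0,0],[0,0,0.03,0,0,0],[0,0,0,0,0,0],[0,0,0,0,0,0],[0,0,0,0,0,0]]
  ]
}}

```text
clock: 9.9
position: [0.5052, 0.3339, 0.2422]
ee_rot: [0.016, 0.981, -0.191, -0.003]
ft_force: [-1.3, 0.4, -1.3]
grip_width: 0.25
grasp_force: 60.0
```

```bash
cat > f.py <<'E'
from h import *
o=get_obs();to(SPOT+N*.104,Qf,o)
print('height of TCP above lid',(o['position']-SPOT)@N,'F.N',(o['ft_force']-[0,0,-1.6])@N)
E
python3 f.py
```

```text
clk 9.9 pos [0.5052 0.3339 0.2422] F [-1.32  0.37 -1.28] w 0.25 g 60.0
 shift [-0.016 -0.01   0.269] turn [-0.01   0.009  0.013]
height of TCP above lid 0.11475498145526783 F.N 0.41454895260633523
```

{"api": "carry_out", "payload": {
  "commands": [
    [[0,0,0.04,0,0,0],[0,0,0.04,0,0,0],[0,0,0.04,0,0,0],[0,0,0.03,0,0,0],[0,0,0,0,0,0],[0,0,0,0,0,0],[0,0,0,0,0,0]]
  ]
}}

```text
clock: 10.48
position: [0.5051, 0.3316, 0.2367]
ee_rot: [0.016, 0.981, -0.191, -0.003]
ft_force: [0.1, 0.3, 0.3]
grip_width: 0.252
grasp_force: 60.3
```

```bash
python3 f.py
```

```text
clk 10.4833 pos [0.5051 0.3316 0.2367] F [0.09 0.3  0.26] w 0.252 g 60.3
 shift [-0.016 -0.01   0.118] turn [-0.01   0.009  0.013]
height of TCP above lid 0.1087358695134299 F.N 1.8361573521910912
```

{"api": "carry_out", "payload": {
  "commands": [
    [[0,0,0.03,0,0,0],[0,0,0.03,0,0,0],[0,0,0.03,0,0,0],[0,0,0.03,0,0,0],[0,0,0,0,0,0],[0,0,0,0,0,0],[0,0,0,0,0,0],[0,0,0,0,0,0],[0,0,0,0,0,0],[0,0,0,0,0,0]]
  ]
}}

```text
clock: 11.32
position: [0.505, 0.3298, 0.232]
ee_rot: [0.016, 0.981, -0.191, -0.003]
ft_force: [0.7, 1.7, 1.8]
grip_width: 0.249
grasp_force: 60.6
```

```bash
python3 f.py; python3 -c "
from h import *
w,p=snap('wrist','w5');s,q=snap('scene','s5')
a=cv2.resize(w[110:260,200:350],(450,450));b=cv2.resize(s[95:170,380:440],(350,450),interpolation=cv2.INTER_CUBIC)
cv2.imwrite('pics/c5.png',np.hstack([a,b])[:,:,::-1])"
```

```text
clk 11.3167 pos [0.505  0.3298 0.232 ] F [0.69 1.71 1.8 ] w 0.249 g 60.6
 shift [-0.016 -0.011 -0.006] turn [-0.011  0.007  0.014]
height of TCP above lid 0.1037557533078468 F.N 3.8032345899476945
```

View pics/c5.png

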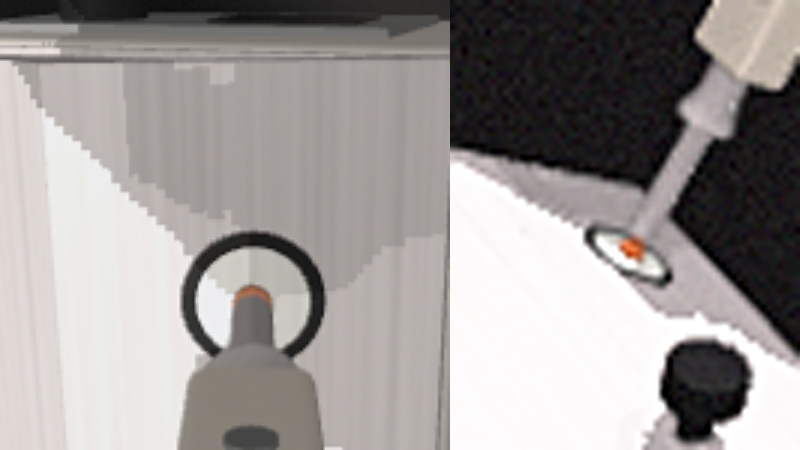

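The tip sits at the ring's centre in both views (wrist about (284,208), scene about (411,137)). It is square to the lid and pressed with about 3.8 N, which is roughly 6 mm in. Handing in.

```bash
python3 -c "
from h import *
print(hand_in())"
```

```text
the job is handed in; nothing more can be done
None
```

I handed the job in with the thermometer held still at the ring's centre, square to the lid and pressed with about 3.8 N, so the tip should be about 6 mm in; the glassware was not touched, and no verdict came back.

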